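# Find which way the grinder's twist-lock cap turns, and hold it off

## Task

Open the spice grinder so that it can be filled: its cap locks with a twist, but nobody remembers which way this one unlocks, so try one way and, if it stops short still locked, the other; turn it until it is free and lift it straight off. Finish while still holding the cap level and still in the gripper, at least 6 cm above where it sat; do not put it down or let go. Leave the timer, onion, garlic and mug where they are.

Things in the scene. Friction and masses are not known exactly. Their poses are not given: they have to be found in the camera images.
- grinder: small round steel spice grinder, 112 mm across its rubber foot, 94 mm across the body, shoulder 70 mm high. Stuck fast to the worktop by suction: it cannot move. Origin at the centre of its underside, z up, spout and rocker switch on its -x side.
- cap_grip (a point): centre of the round knob on the loose grey cap (about 200 g) that closes the grinder. Cap: 80 mm across, 27 mm high, flat top with a low dark rib along the cap's x; on it stands the knob, 26 mm across, 31 mm high above the flat top. The point is 15 mm above the flat top, 42 mm above the cap's lower rim, 115 mm above the worktop while seated. At the start the rib is within 0.1 rad of the grinder's x.
- neck_top (a point): top centre of the grinder's neck, 95 mm up, under the cap; axes as the grinder's. One way the cap stops dead, still locked, with its rib 0.25 rad from the grinder's x; the other way it turns easily to a stop at 0.97 rad and lifts off anywhere from 0.6 rad on. Which way varies, unseen from outside. Turning does not raise it; locked it cannot be pulled off; lifted 22 mm it is clear.
- timer_mid (a point): grey and cream wind-up kitchen timer, 62 mm across, 51 mm high, with a bar on its dial, standing near the grinder; the point is 25 mm above its underside. A bystander.
- onion_mid (a point): red onion, about 65 mm across and 71 mm high, near the grinder; the point is at its middle. A bystander.
- garlic_mid (a point): garlic bulb, about 60 mm in size, near the grinder; the point is at its middle. A bystander.
- mug_mid (a point): cream mug, 84 mm across, 92 mm high, with a handle; the point is half-way up on its axis. A bystander.
Things that resemble listed ones, but are neither listed nor needed, are in the scene too. Leave any blue look-alike of the grinder alone. What is shaped like the part that bears cap_grip but blue is not meant.

How it is judged:
On the way:
1. the cap, still seated on the neck, is turned out of its locked range (rib more than 0.5 rad from the grinder's x) (angle between the x axis of cap_grip and the x axis of grinder, either way round above 0.5 rad and z of cap_grip in the frame of grinder below 0.122 m and horizontal distance between cap_grip and grinder below 0.006 m), for 0.1 s.
At the end, for the whole second after the job is handed in: The cap is held by the fingers, level within 0.3 rad (17 degrees) and still (under 0.03 m/s), at least 5 cm above its seat and not touching the grinder; timer, onion, garlic and mug are within 4 cm of where they stood (z of cap_grip in the frame of grinder above 0.165 m and contact force between cap and the fingers above 0.5 N and contact force between cap and grinder below 0.1 N and angle between cap_grip's own z axis and vertical below 0.3 rad and linear speed of cap below 0.03 m/s and distance of each of timer_mid, onion_mid, garlic_mid, mug_mid from where it was at the start of the episode below 0.04 m); the arm keeps its last pose, push and grip.
It fails at once if the kitchen timer is moved by more than 4 cm (distance of timer_mid from where it was at the start of the episode above 0.04 m).
It fails at once if the onion is moved by more than 4 cm (distance of onion_mid from where it was at the start of the episode above 0.04 m).
It fails at once if the garlic bulb is moved by more than 4 cm (distance of garlic_mid from where it was at the start of the episode above 0.04 m).
It fails at once if the mug is moved by more than 4 cm (distance of mug_mid from where it was at the start of the episode above 0.04 m).
It also fails if it takes over 48 s, if anything falls off the work surface, if the arm or the gripper's body presses on something with over 40 N, if the wrist force passes 120 N, or if a joint passes its speed limit or range.

## Robot

A 6-joint arm with a two-finger parallel gripper is mounted at the origin on a cart in front of the work surface, level with it; the furniture and walls round the work are solid. World frame = base frame: x ahead of the robot, y to its left, z up, the work surface at z = 0. Lengths are in m, angles in rad, forces in N, time in s.
With the tool pointing down it reaches from about 0.3 to 0.875 m from the base axis. Payload 4.2 kg.
Tool frame: the origin (TCP) lies at the very end of the fingers, on their centre line; the grasp point (between the pads) lies 19 mm behind it; z points along the fingers, y is the direction in which the jaws open and shut (so a half turn about z gives the same grasp; the last joint's range is limited). The gripper opens to 85 mm and grips with 20 to 120 N. Pads are 22 mm wide; open, the fingers measure 114 mm over their backs; the gripper's body (76 mm by 85 mm) begins 54 mm behind the grasp point. The pads swing forward as they close: fully open they stand 13 mm farther back than shut.
Start: joints at [-1.202, 0.32, 1.565, -0, 1.257, -0.02], TCP at [0.218, -0.532, 0.231] pointing down, gripper open.
Joint ranges: [-3.11, 3.11], [-0.84, 2.01], [0.21, 2.61], [-1.34, 4.49], [0.05, 2.63], [-2.56, 2.56]. Speed limits (rad/s): [2.57, 2.57, 3.14, 3.14, 3.14, 3.14].

## Interface

Orientations are given as a rotation vector (axis times angle).
In Python, from rig import * gives the robot as it stands.
- The arm moves only by the tool arm_command, never from a script. Its arguments are lists of equal length, an entry for each row: "dp": the shift along the tool's x, y, z in mm, a list of three; "dr": the turn, a rotation vector about the tool's x, y, z in rad, a list of three; "gripper": the opening, from 0 (shut) to 1 (fully open). In form: {"dp": [[dx, dy, dz], ...], "dr": [[ax, ay, az], ...], "gripper": [gripper, ...]}. A call has 1 to 10 rows; each row is the pose to reach, as a shift and turn from the pose commanded when the call began, along the tool's axes at that moment; what a row does not reach only later rows make up. A row lasts 1/12 s, in which the tool goes at most 41.7 mm and 7.16 degrees, less where a joint would pass 70% of its speed; a pose out of reach is approached as far as the arm can. A call with a gripper value outside its range is refused whole. The fingers move at their own pace and stop on an object; "squeeze" is the grip in N (left out, the last holds). Time passes only in rows, so rows that repeat a pose let the fingers close. It gives the time, the measured TCP pose, the force and the opening at its end, in the units of the state.
- state(): the state, without advancing time (a new reading comes with each control period).
- camera(name): name is "scene" or "side" or "wrist"; returns a dict with "color" (384x512x3 uint8, red, green, blue), "fov_y" (degrees; the focal length in pixels is half the picture's height over the tangent of half this angle, whatever the lens; pixels are square), "cx", "cy" (the principal point, pixels), "R" (3x3) and "t" (3): a world point X has camera coordinates R X + t. Camera axes: x right, y down, z forward; pixel columns grow to the right and rows downward; lengths in m; the calibration is good to about 2 mm. A picture is of the moment at which its call begins. There is no depth.
- hand_in(): hands the job in, once; it reports no verdict.
Trained networks look in a picture, given as the dict that the camera call returned (one of the last four; its "shot" number tells which), for a name from the list of things; names that differ only in an ending like _2 or _b are one class to them, and where a whole thing is asked for, a point or a joint stands for the part that bears it (a point fixed in the world has none). Each returns a list of dicts, best first, with "conf" (0 to 1); they miss things now and then, are a little off and sometimes report something else, mostly with a low value. They report only what shows in the picture. A call takes as long as a camera call. They do not tell look-alikes from the thing itself.
- boxes_of(picture, thing): "location" ([x, y, z] in m, in world coordinates, good to about 4 mm: the middle of the surface that is visible of it).
- pinpoint(picture, thing): "location" ([x, y, z] in m, in world coordinates, good to about 4 mm: a listed point, or the origin of a listed thing).
The state is a dict: "t": time; "q": joint angles; "dq": joint speeds; "joint_efforts": joint torques, N m; "eef_pos": TCP position; "orientation": TCP orientation; "ft_force": force on the tool from outside, world axes, zero at the start; "moment": the same for the moment, N m; "grip_width": opening from 0.0 (shut) to 1.0 (fully open).
Only numpy, scipy, OpenCV 4.12 (cv2) and the standard library are available. Lean on these libraries where they do the work, as an engineer would, in place of code of your own. Each camera call takes 0.05 s, during which the arm holds its last target. There are 200 camera calls.

## Working session

There is one attempt and no reset: what is moved stays moved. The work goes in short steps, Python scripts to look and compute and a tool call to move; the robot and the scene stay as the last step left them, time stands still between calls to the robot, and variables do not carry over. Pictures are saved under pics/ and viewed, about 8 in all and at most 12, crops included, and the job is handed in when it is done.

Besides the shell and the picture viewer there is one more tool, called after "Emit:" by a JSON object that holds its "method" and its "body". arm_command: Moves the arm, as the interface text tells. Its arguments: {"type":"object","properties":{"dp":{"type":"array","items":{"type":"array","items":{"type":"number"}}},"dr":{"type":"array","items":{"type":"array","items":{"type":"number"}}},"gripper":{"type":"array","items":{"type":"number"}},"squeeze":{"type":"number"}},"required":["dp","dr","gripper"]}

```bash
mkdir -p pics; cat > h.py <<'E'
from rig import *
import numpy as np, cv2
from scipy.spatial.transform import Rotation as Ro
def save(p,n): cv2.imwrite('pics/'+n+'.png',cv2.cvtColor(p['color'],cv2.COLOR_RGB2BGR))
def proj(p,X):
    c=np.array(p['R'])@np.array(X)+np.array(p['t']); f=p['color'].shape[0]/2/np.tan(np.radians(p['fov_y'])/2)
    return np.round([p['cx']+f*c[0]/c[2],p['cy']+f*c[1]/c[2]],1)
def ray(p,u,v,z):
    f=p['color'].shape[0]/2/np.tan(np.radians(p['fov_y'])/2); R=np.array(p['R']);t=np.array(p['t'])
    o=-R.T@t; d=R.T@np.array([(u-p['cx'])/f,(v-p['cy'])/f,1]); return o+d*(z-o[2])/d[2]
E
python3 - <<'E'
from h import *
ims=[]
for n in ['scene','side']:
    p=camera(n); save(p,n); ims.append(p)
    for th in ['grinder','cap_grip','timer_mid','onion_mid','garlic_mid','mug_mid']:
        for d in pinpoint(p,th)[:3]: print(n,th,round(d['conf'],2),np.round(d['location'],3),proj(p,d['location']))
    print(n,'cam',-np.array(p['R']).T@np.array(p['t']))
a=np.hstack([i['color'] for i in ims]); cv2.imwrite('pics/both.png',cv2.resize(a,(800,300))[:,:,::-1])
s=state(); print(s['eef_pos'],s['orientation'],s['grip_width'],s['t'])
E
```

```text
scene grinder 0.58 [ 0.433 -0.274  0.001] [318. 206.]
scene cap_grip 0.6 [ 0.336 -0.434  0.042] [380.  196.2]
scene timer_mid 0.4 [ 0.51  -0.129  0.027] [265.9 198.5]
scene garlic_mid 0.75 [ 0.453 -0.414  0.034] [350.6 185.4]
scene mug_mid 0.84 [0.369 0.248 0.046] [156.6 246.3]
scene cam [-0.48398883  0.37096031  0.59567049]
side grinder 0.82 [ 0.368 -0.082 -0.001] [212.4 198.4]
side grinder 0.57 [ 0.429 -0.276 -0.004] [211.7 261.7]
side cap_grip 0.96 [ 0.338 -0.433  0.044] [156.2 303.4]
side cap_grip 0.89 [ 0.434 -0.271  0.115] [209.6 243.8]
side timer_mid 0.89 [ 0.506 -0.125  0.024] [252.1 217. ]
side onion_mid 0.96 [ 0.59  -0.307  0.041] [265.2 281.5]
side garlic_mid 0.65 [ 0.454 -0.414  0.029] [202.8 309.4]
side mug_mid 0.89 [0.377 0.247 0.045] [243.4 110.7]
side mug_mid 0.38 [ 0.59  -0.305  0.04 ] [265.4 281.1]
side cam [ 0.64812412 -0.61748787  1.02835171]
[ 0.21796081 -0.53211574  0.23136839] [3.08227270e+00 6.06792711e-01 3.10189082e-05] 0.9992631922256017 0.7
```

View pics/scene.png

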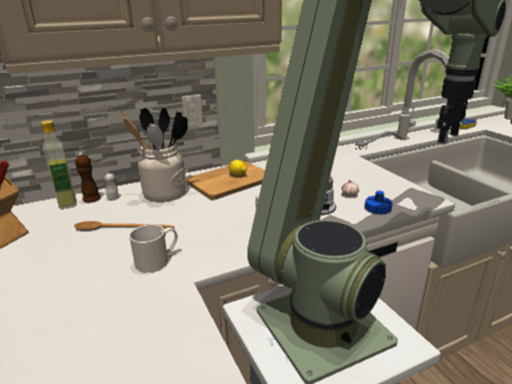

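View pics/side.png

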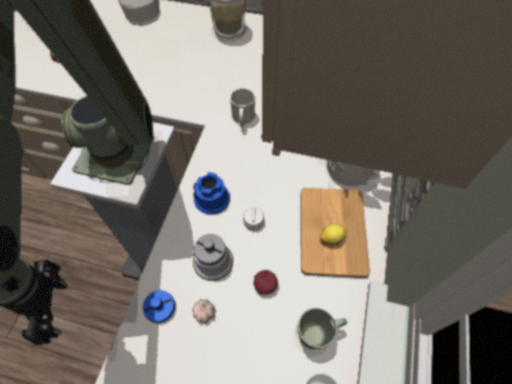

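Grey grinder is at about side (212,257). The blue grinder (211,192) and blue cap (158,306) are look-alikes. Timer (253,217), onion (265,281), garlic (203,311), cream mug (243,105). I'll confirm with an enlarged crop and look for the rib and spout.

```bash
python3 - <<'E'
from h import *
p=camera('side'); c=p['color'][225:290,165:255]
cv2.imwrite('pics/crop.png',cv2.resize(c,None,fx=8,fy=8,interpolation=cv2.INTER_CUBIC)[:,:,::-1])
for th in ['cap_grip','neck_top','grinder']:
    for d in pinpoint(p,th)[:3]: print(th,round(d['conf'],2),np.round(d['location'],3),proj(p,d['location']))
print(proj(p,[.434,-.272,.1]),proj(p,[.464,-.272,.1]),proj(p,[.434,-.242,.1]))
s=state();print(Ro.from_rotvec(s['orientation']).as_matrix().round(3))
E
```

```text
cap_grip 0.77 [ 0.337 -0.432  0.044] [156.  303.1]
cap_grip 0.6 [ 0.434 -0.274  0.118] [209.1 244.4]
cap_grip 0.5 [ 0.506 -0.126  0.026] [251.9 217.1]
neck_top 0.76 [ 0.37  -0.08   0.095] [209.7 181.4]
neck_top 0.64 [ 0.432 -0.277  0.093] [208.9 249.1]
grinder 0.81 [ 0.433 -0.278 -0.003] [212.9 262.5]
grinder 0.76 [ 0.368 -0.083 -0.   ] [212.  198.4]
grinder 0.3 [ 0.454 -0.413  0.029] [203.2 309.3]
[210.  246.4] [221.1 249.2] [213.5 236.1]
[[ 0.925  0.379  0.   ]
 [ 0.379 -0.925 -0.   ]
 [-0.     0.    -1.   ]]
```

View pics/crop.png

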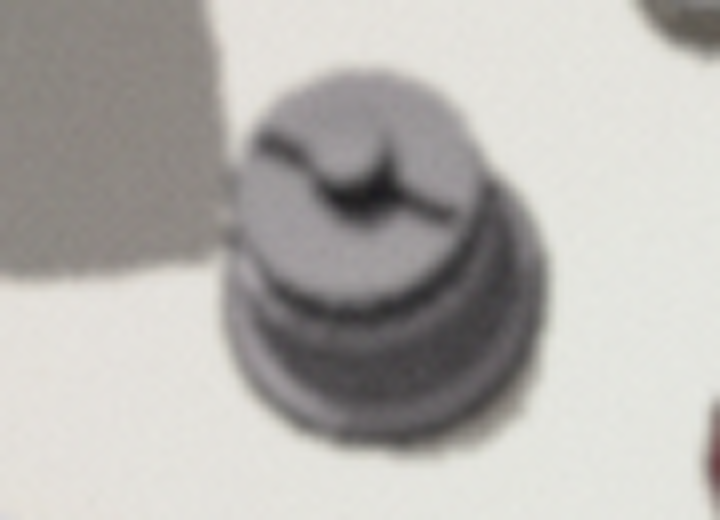

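The grey cap with grey grinder is confirmed: rib runs crop (262,143)–(452,212), about −0.1 rad from world x, with the knob at (355,155). I'll move above it at z≈0.18, with the jaws roughly across the rib.

Emit:
{"method": "arm_command", "body": {"dp": [[35, -19, 6], [70, -37, 12], [105, -55, 18], [140, -74, 24], [175, -92, 30], [210, -111, 36], [245, -130, 42], [280, -148, 48], [297, -157, 51], [297, -157, 51]], "dr": [[0, 0, 0.02], [0, 0, 0.05], [0, 0, 0.07], [0, 0, 0.1], [0, 0, 0.12], [0, 0, 0.15], [0, 0, 0.17], [0, 0, 0.2], [0, 0, 0.215], [0, 0, 0.215]], "gripper": [1, 1, 1, 1, 1, 1, 1, 1, 1, 1]}}

```text
t: 1.73
eef_pos: [0.4352, -0.2711, 0.1797]
orientation: [-3.128, -0.279, -0.0]
ft_force: [-0.1, -0.3, -0.1]
grip_width: 1.003
```

```bash
python3 - <<'E'
from h import *
w=camera('wrist'); save(w,'w1'); p=camera('side'); save(p,'s1')
for n,q in (('w',w),('s',p)):
  for th in ['cap_grip','neck_top','grinder']:
    for d in pinpoint(q,th)[:2]: print(n,th,round(d['conf'],2),np.round(d['location'],4),proj(q,d['location']))
  print(proj(q,[.433,-.274,.131]))
s=state();print(s['t'],s['eef_pos'],s['q'],s['grip_width']);print(Ro.from_rotvec(s['orientation']).as_matrix().round(3))
E
```

```text
w cap_grip 0.85 [ 0.3415 -0.4298  0.0431] [392.3 289.7]
w cap_grip 0.79 [ 0.4348 -0.2768  0.1122] [262.8 205.9]
w grinder 0.76 [ 0.3622 -0.0823  0.005 ] [ 64.6 199.9]
[258.7 218.7]
s cap_grip 0.69 [ 0.4323 -0.2751  0.1158] [208.3 245. ]
s cap_grip 0.69 [ 0.3369 -0.4303  0.0432] [156.5 302.4]
s neck_top 0.9 [ 0.3691 -0.0824  0.096 ] [209.2 181.8]
s neck_top 0.59 [ 0.4322 -0.274   0.0952] [209.3 247.7]
s grinder 0.96 [ 0.3668 -0.0814 -0.0031] [212.  198.5]
[208.1 242.2]
2.1333 [ 0.43273072 -0.27520326  0.18055221] [-5.88738303e-01  2.61856250e-01  1.78381128e+00 -2.47142692e-04
  1.09541757e+00  8.10092397e-01] 0.9973355737180349
[[ 0.985  0.171  0.   ]
 [ 0.171 -0.985 -0.   ]
 [ 0.     0.001 -1.   ]]
```

View pics/w1.png

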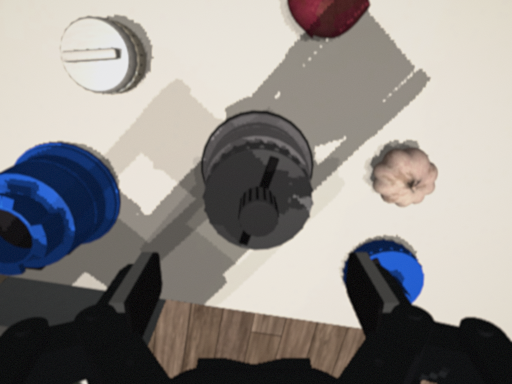

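The wrist view shows the grey cap centred near (258,200), rib (272,160)–(246,240), knob (259,207), jaws straddling it. I'll enlarge to refine the centre.

```bash
python3 - <<'E'
from h import *
w=camera('wrist'); im=cv2.resize(w['color'][140:270,185:335],None,fx=5,fy=5,interpolation=cv2.INTER_CUBIC)
im=np.clip(im.astype(float)*1.8,0,255).astype(np.uint8).copy()
def circ(x,y,r,z,col):
    P=np.array([proj(w,[x+r*np.cos(a),y+r*np.sin(a),z]) for a in np.linspace(0,2*np.pi,40)])
    cv2.polylines(im,[(((P-[185,140])*5).astype(np.int32))],True,col,1)
circ(.433,-.2745,.04,.1,(255,0,0)); circ(.433,-.2745,.013,.131,(0,255,0)); circ(.433,-.2745,.056,0.003,(255,255,0))
cv2.imwrite('pics/w2.png',im[:,:,::-1])
for a in [(272,160),(246,240)]: print(ray(w,*a,.1))
for d in boxes_of(w,'cap_grip')[:3]: print(d)
E
```

```text
[ 0.46255674 -0.28236716  0.1       ]
[ 0.39732704 -0.27471423  0.1       ]
{'location': [0.3613, -0.4341, 0.0278], 'conf': 0.76}
{'location': [0.5678, -0.3003, 0.044], 'conf': 0.7}
{'location': [0.4397, -0.2694, 0.0972], 'conf': 0.59}
```

View pics/w2.png

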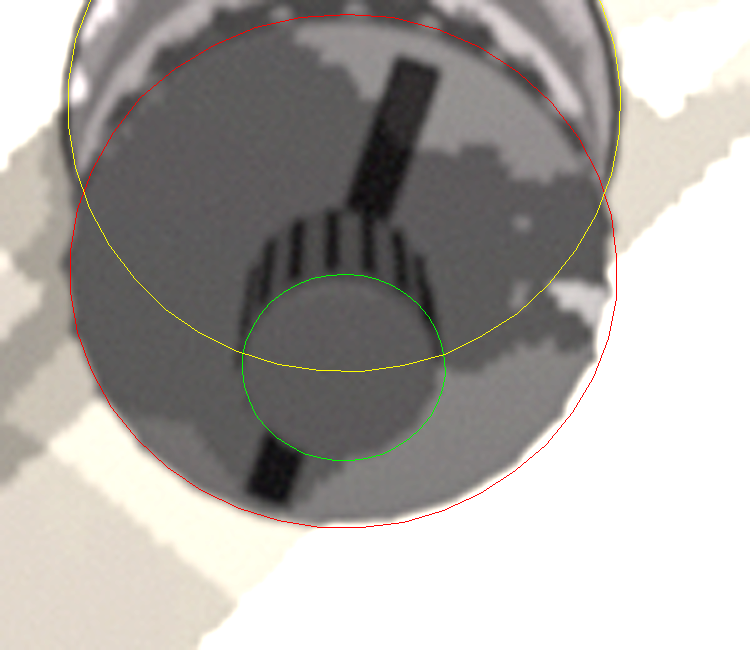

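The overlay matches within about 1 mm. Descending and gripping.

Emit:
{"method": "arm_command", "body": {"dp": [[1, -1, 25], [1, -1, 50], [1, -1, 66], [1, -1, 76], [1, -1, 76]], "dr": [[0, 0, 0], [0, 0, 0], [0, 0, 0], [0, 0, 0], [0, 0, 0]], "gripper": [1, 1, 1, 1, 1]}}

```text
t: 2.65
eef_pos: [0.4328, -0.2726, 0.1024]
orientation: [-3.127, -0.272, 0.005]
ft_force: [0.5, 0.1, -0.3]
grip_width: 1.005
```

Emit:
{"method": "arm_command", "body": {"dp": [[0, 0, 0], [0, 0, 0], [0, 0, 0], [0, 0, 0], [0, 0, 0], [0, 0, 0], [0, 0, 0], [0, 0, 0], [0, 0, 0], [0, 0, 0]], "dr": [[0, 0, 0], [0, 0, 0], [0, 0, 0], [0, 0, 0], [0, 0, 0], [0, 0, 0], [0, 0, 0], [0, 0, 0], [0, 0, 0], [0, 0, 0]], "gripper": [0.7, 0.5, 0.4, 0.3, 0.2, 0.1, 0.1, 0.1, 0.1, 0.1], "squeeze": 70}}

```text
t: 3.48
eef_pos: [0.4348, -0.2739, 0.1055]
orientation: [3.127, 0.273, 0.003]
ft_force: [-1.0, -1.2, 5.5]
grip_width: 0.276
```

```bash
python3 - <<'E'
from h import *
s=state();print(s['t'],s['eef_pos'],np.round(s['q'],3),s['grip_width'],s['ft_force'],s['moment'],s['joint_efforts'])
E
```

```text
3.4833 [ 0.43479716 -0.27393116  0.10549097] [-5.840e-01  3.410e-01  1.886e+00 -1.000e-03  9.120e-01  8.130e-01] 0.2755426503217916 [-0.99315251 -1.21265643  5.47786823] [-0.32182071  0.13519977  0.02307788] [ 9.00344420e-01 -3.51578450e+01 -1.70084345e+01  4.86009680e-01
  7.39136757e-02  9.75452625e-03]
```

Gripped (opening 0.276, about 23.5 mm). Trying a first turn, tool −z, slowly.

Emit:
{"method": "arm_command", "body": {"dp": [[0, 0, 0], [0, 0, 0], [0, 0, 0], [0, 0, 0], [0, 0, 0]], "dr": [[0, 0, -0.04], [0, 0, -0.08], [0, 0, -0.12], [0, 0, -0.12], [0, 0, -0.12]], "gripper": [0.1, 0.1, 0.1, 0.1, 0.1]}}

```text
t: 3.9
eef_pos: [0.4349, -0.2736, 0.1055]
orientation: [3.106, 0.46, 0.003]
ft_force: [-0.2, -0.4, 5.2]
grip_width: 0.28
```

```bash
cat > st.py <<'E'
from h import *
s=state();m=Ro.from_rotvec(s['orientation']).as_matrix();print(round(s['t'],2),s['eef_pos'].round(4) if hasattr(s['eef_pos'],'round') else s['eef_pos'],'q6',s['q'][5],'yaw y',np.arctan2(m[1,1],m[0,1]),'w',s['grip_width'],'F',np.round(s['ft_force'],1),'M',np.round(s['moment'],3),'eff6',s['joint_efforts'][5])
E
python3 st.py
```

```text
3.9 [ 0.4349 -0.2736  0.1055] q6 0.6929220393163252 yaw y -1.2767667150689106 w 0.27988718245344507 F [-0.2 -0.4  5.2] M [-0.141  0.091  0.082] eff6 0.055571424309164286
```

Emit:
{"method": "arm_command", "body": {"dp": [[0, 0, 0], [0, 0, 0], [0, 0, 0], [0, 0, 0], [0, 0, 0]], "dr": [[0, 0, -0.04], [0, 0, -0.08], [0, 0, -0.12], [0, 0, -0.12], [0, 0, -0.12]], "gripper": [0.1, 0.1, 0.1, 0.1, 0.1]}}

```text
t: 4.32
eef_pos: [0.435, -0.2734, 0.1055]
orientation: [3.073, 0.645, 0.003]
ft_force: [0.1, 0.1, 5.8]
grip_width: 0.276
```

```bash
python3 st.py
```

```text
4.32 [ 0.435  -0.2734  0.1055] q6 0.5728868632869719 yaw y -1.1568230655296654 w 0.27592316486812407 F [0.1 0.1 5.8] M [-0.041 -0.005  0.052] eff6 0.057698775781318545
```

Emit:
{"method": "arm_command", "body": {"dp": [[0, 0, 0], [0, 0, 0], [0, 0, 0], [0, 0, 0], [0, 0, 0]], "dr": [[0, 0, -0.04], [0, 0, -0.08], [0, 0, -0.12], [0, 0, -0.12], [0, 0, -0.12]], "gripper": [0.1, 0.1, 0.1, 0.1, 0.1]}}

```text
t: 4.73
eef_pos: [0.4348, -0.2734, 0.1055]
orientation: [3.029, 0.828, 0.003]
ft_force: [-0.8, -0.3, 7.8]
grip_width: 0.276
```

```bash
python3 st.py
```

```text
4.73 [ 0.4348 -0.2734  0.1055] q6 0.4529685748684237 yaw y -1.0368666819724817 w 0.27611137467352 F [-0.8 -0.3  7.8] M [-0.1    0.164  0.016] eff6 0.02769300132058561
```

Emit:
{"method": "arm_command", "body": {"dp": [[0, 0, 0], [0, 0, 0], [0, 0, 0], [0, 0, 0], [0, 0, 0]], "dr": [[0, 0, -0.05], [0, 0, -0.1], [0, 0, -0.14], [0, 0, -0.14], [0, 0, -0.14]], "gripper": [0.1, 0.1, 0.1, 0.1, 0.1]}}

```text
t: 5.15
eef_pos: [0.4347, -0.2733, 0.1055]
orientation: [2.963, 1.038, 0.002]
ft_force: [-1.0, 1.4, 7.1]
grip_width: 0.277
```

```bash
python3 st.py; python3 - <<'E'
from h import *
w=camera('wrist');p=camera('side')
a=cv2.resize(w['color'][130:300,150:350],(400,340),interpolation=cv2.INTER_CUBIC)
b=cv2.resize(p['color'][225:290,171:247],(398,340),interpolation=cv2.INTER_CUBIC)
cv2.imwrite('pics/t1.png',np.hstack([a,b])[:,:,::-1])
E
```

```text
5.15 [ 0.4347 -0.2733  0.1055] q6 0.3129081176568954 yaw y -0.8968312751116747 w 0.2771708633611947 F [-1.   1.4  7.1] M [0.021 0.042 0.066] eff6 0.04532229155302048
```

View pics/t1.png

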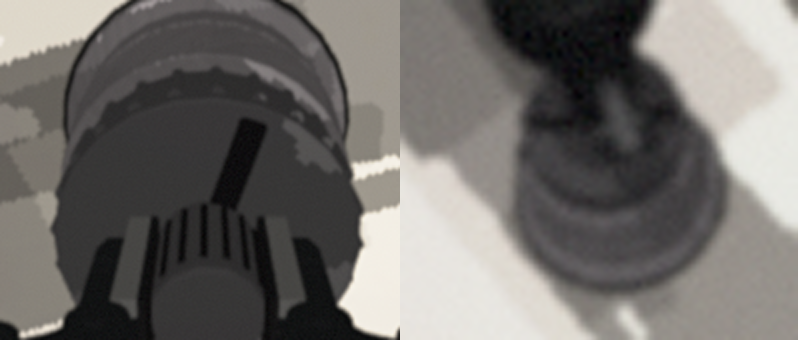

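In the wrist crop, the rib (253,122)–(222,205) has kept its angle relative to the jaws. The cap has turned with the tool by 0.5 rad, past the 0.25 rad stop with little moment, so this is the free way. Turning on to about 0.84 rad.

Emit:
{"method": "arm_command", "body": {"dp": [[0, 0, 0], [0, 0, 0], [0, 0, 0], [0, 0, 0], [0, 0, 0], [0, 0, 0], [0, 0, 0], [0, 0, 0]], "dr": [[0, 0, -0.06], [0, 0, -0.12], [0, 0, -0.18], [0, 0, -0.24], [0, 0, -0.29], [0, 0, -0.32], [0, 0, -0.32], [0, 0, -0.32]], "gripper": [0.1, 0.1, 0.1, 0.1, 0.1, 0.1, 0.1, 0.1]}}

```text
t: 5.92
eef_pos: [0.4341, -0.273, 0.1054]
orientation: [2.761, 1.497, 0.001]
ft_force: [-2.8, 0.9, 8.0]
grip_width: 0.279
```

```bash
python3 st.py
```

```text
5.92 [ 0.4341 -0.273   0.1054] q6 -0.00676027281711545 yaw y -0.5772874080315021 w 0.2790785420160871 F [-2.8  0.9  8. ] M [ 0.135  0.252 -0.014] eff6 -0.053354508709162474
```

Emit:
{"method": "arm_command", "body": {"dp": [[0, 0, -2], [0, 0, -4], [0, 0, -6], [0, 0, -6], [0, 0, -6]], "dr": [[0, 0, 0], [0, 0, 0], [0, 0, 0], [0, 0, 0], [0, 0, 0]], "gripper": [0.1, 0.1, 0.1, 0.1, 0.1]}}

```text
t: 6.33
eef_pos: [0.434, -0.2729, 0.1101]
orientation: [-2.761, -1.497, 0.0]
ft_force: [0.2, 0.1, -2.2]
grip_width: 0.278
```

```bash
python3 st.py
```

```text
6.33 [ 0.434  -0.2729  0.1101] q6 -0.006870123299844258 yaw y -0.5769757040155763 w 0.27835292059590255 F [ 0.2  0.1 -2.2] M [-0.022 -0.022  0.031] eff6 0.00037442250686581247
```

The force is −2.2 N, which is just the cap's weight, so it has come free. Lifting straight up, slowly at first.

Emit:
{"method": "arm_command", "body": {"dp": [[0, 0, -5], [0, 0, -10], [0, 0, -16], [0, 0, -24], [0, 0, -34], [0, 0, -46], [0, 0, -58], [0, 0, -70], [0, 0, -80], [0, 0, -84]], "dr": [[0, 0, 0], [0, 0, 0], [0, 0, 0], [0, 0, 0], [0, 0, 0], [0, 0, 0], [0, 0, 0], [0, 0, 0], [0, 0, 0], [0, 0, 0]], "gripper": [0.1, 0.1, 0.1, 0.1, 0.1, 0.1, 0.1, 0.1, 0.1, 0.1]}}

```text
t: 7.17
eef_pos: [0.4348, -0.2735, 0.1966]
orientation: [2.759, 1.496, 0.003]
ft_force: [0.0, -0.5, -1.5]
grip_width: 0.278
```

Emit:
{"method": "arm_command", "body": {"dp": [[0, 0, 0], [0, 0, 0], [0, 0, 0], [0, 0, 0], [0, 0, 0], [0, 0, 0]], "dr": [[0, 0, 0], [0, 0, 0], [0, 0, 0], [0, 0, 0], [0, 0, 0], [0, 0, 0]], "gripper": [0.1, 0.1, 0.1, 0.1, 0.1, 0.1]}}

```text
t: 7.67
eef_pos: [0.4339, -0.273, 0.1939]
orientation: [-2.761, -1.497, 0.001]
ft_force: [0.0, 1.0, -1.2]
grip_width: 0.279
```

```bash
python3 st.py; python3 - <<'E'
from h import *
w=camera('wrist');p=camera('side'); c=camera('scene')
for q in (w,p):
  for th in ['cap_grip','timer_mid','onion_mid','garlic_mid','mug_mid']:
    for d in pinpoint(q,th)[:3]: print(th,round(d['conf'],2),np.round(d['location'],3))
a=cv2.resize(w['color'],(400,300)); b=cv2.resize(p['color'][160:340,130:370],(400,300),interpolation=cv2.INTER_CUBIC)
cv2.imwrite('pics/f.png',np.hstack([a,b])[:,:,::-1])
E
```

```text
7.67 [ 0.4339 -0.273   0.1939] q6 -0.006852943067829343 yaw y -0.5770331531911244 w 0.2794782936222006 F [ 0.   1.  -1.2] M [0.024 0.001 0.024] eff6 6.831637165305438e-05
cap_grip 0.87 [ 0.436 -0.277  0.201]
cap_grip 0.61 [ 0.34  -0.433  0.043]
onion_mid 0.93 [ 0.589 -0.299  0.033]
garlic_mid 0.84 [ 0.454 -0.413  0.027]
cap_grip 0.93 [ 0.338 -0.429  0.047]
cap_grip 0.62 [ 0.456 -0.415  0.03 ]
cap_grip 0.61 [ 0.435 -0.274  0.205]
timer_mid 0.85 [ 0.511 -0.122  0.025]
onion_mid 0.87 [ 0.587 -0.304  0.039]
onion_mid 0.53 [ 0.454 -0.417  0.03 ]
garlic_mid 0.77 [ 0.455 -0.416  0.029]
mug_mid 0.73 [0.375 0.246 0.043]
mug_mid 0.5 [ 0.433 -0.276  0.092]
```

View pics/f.png

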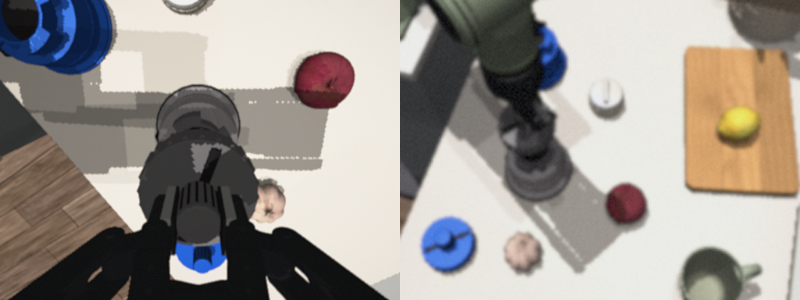

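The cap is in the jaws at about z 0.203 (wrist crop (195,195)), above the open grinder at (195,115), and the bystanders are unmoved. Handing in.

```bash
python3 -c "
from rig import *
print(hand_in())"
```

```text
the job is handed in; nothing more can be done
None
```

The cap is off the grinder and still held in the gripper, and I have handed the job in; no verdict comes back.

- **Turning:** I gripped the knob of the grey cap and turned it anticlockwise as seen from above. That was the free way on the first try: it went past the 0.25 rad stop with almost no resistance. I stopped at about 0.82 rad.
- **Lifting:** A 5 mm test lift read about 2 N, close to the cap's weight, so it was free. I then lifted it straight up, about 88 mm above its seat.
- **Cap at the end:** The networks put cap_grip at z of about 0.20 m. The jaw opening held steady at 0.28, and the tool was vertical with only about 1.2 N on the wrist. I did not measure the cap's own tilt; in the last wrist picture it sits squarely in the jaws.
- **Bystanders:** Timer, onion, garlic and mug were each within about 1 cm of where they stood, close to what the networks can resolve.
- **Disagreements:** In the last pictures the networks also reported some low-confidence points in the wrong place, such as cap_grip on the garlic. The pictures ruled these out. The jaws read about 23.5 mm on the 26 mm knob.

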